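Dress the market stall: nested brass beaker tower and vase

TASK

Dress the stall's two empty wooden risers, one piece after another: stand the wide brass beaker in the middle of the square riser, then nest the middle-sized beaker in it, then the narrow beaker in that one, put the knobbed cap over the narrow beaker's mouth, and last stand the small white vase in the middle of the round riser. Everything ends upright, fully seated and let go; set each piece down rather than dropping it, and leave the candlestick, the bangle and the penknife where they are.

Things in the scene. Friction and masses are not known exactly. Their poses are not given: they have to be found in the camera images.
- wide_beaker_mid (a point): Wide beaker: bare brass cylindrical beaker, open at the top, straight smooth wall 3 mm thick, flat floor 4 mm thick; it stands mouth up on the table at the start. The widest and shortest of the three: 70 mm outside diameter, 64 mm inside, 42 mm high. The point is on its axis, half-way up (21 mm above its foot); z up the axis.
- middle_beaker_mid (a point): Middle beaker: bare brass cylindrical beaker, open at the top, straight smooth wall 3 mm thick, flat floor 4 mm thick; it stands mouth up on the table at the start. 51 mm outside diameter, 45 mm inside, 63 mm high. The point is on its axis, half-way up (31.5 mm above its foot); z up the axis. Seated in the wide beaker it stands 25 mm proud of that beaker's rim, with 6.5 mm of play all round.
- narrow_beaker_mid (a point): Narrow beaker: bare brass cylindrical beaker, open at the top, straight smooth wall 3 mm thick, flat floor 4 mm thick; it stands mouth up on the table at the start. The slimmest and tallest: 32 mm outside diameter, 26 mm inside, 84 mm high. The point is on its axis, half-way up (42 mm above its foot); z up the axis. Seated in the middle beaker it stands 25 mm proud of that beaker's rim, with 6.5 mm of play all round.
- cap_mid (a point): Cap: round brass cap, 46 mm outside diameter, 36 mm high in all, with a round knob on top (18 mm diameter, from 14 to 36 mm above the cap's lower edge) to grip it by. Below it is hollow: an open recess 40 mm in diameter and 10 mm deep that goes over the narrow beaker's mouth with 4 mm of play all round, until the recess's roof rests on the rim. It stands on its skirt, knob up, at the start. The point is on its axis, 18 mm above its lower edge; z up through the knob.
- vase_mid (a point): Vase: small white ceramic vase, 80 mm high, straight round body of 48 mm diameter from 6 to 50 mm above its foot, then a slim neck of 22 mm with a 28 mm lip. It stands upright on the table at the start. The point is on its axis, half-way up (40 mm above its foot); z up.
- square_top (a point): Square riser: plain wooden block 90 x 90 mm, 20 mm high, fixed to the table. The point is the centre of its top face; x and y along its edges, z up.
- round_top (a point): Round riser: plain wooden disc 90 mm in diameter, 20 mm high, fixed to the table. The point is the centre of its top face; z up.
- candlestick_mid (a point): Bystander: loose dark metal candlestick, 78 mm high, round foot of 60 mm diameter, slim stem, standing. The point is on its axis, half-way up. To be left alone.
- bangle_mid (a point): Bystander: loose steel bangle lying flat, 60 mm outside diameter, 8 mm high. The point is its centre. To be left alone.
- penknife_mid (a point): Bystander: loose closed penknife, red sides, 76 x 16 x 12 mm, lying flat. The point is its centre, x along its length. To be left alone.
Mind the look-alikes: they are no part of the job. Leave any purple look-alike of the part that bears square_top alone.

How it is judged:
By the outcome, as a careful person would: the job done as asked, in the order asked, and still so for the second after the job is handed in, with the robot touching nothing.
It also fails if it takes over 144 s, if anything falls off the work surface, if the arm or the gripper's body presses on something with over 40 N, if the wrist force passes 120 N, or if a joint passes its speed limit or range.

ROBOT

A 6-joint arm with a two-finger parallel gripper is mounted at the origin on the work surface. World frame = base frame: x ahead of the robot, y to its left, z up, the work surface at z = 0. Lengths are in m, angles in degrees, forces in N, time in s.
With the tool pointing down it reaches from about 0.375 to 0.9 m from the base axis. Payload 3.1 kg.
Tool frame: the origin (TCP) lies at the very end of the fingers, on their centre line; the grasp point (between the pads) lies 19 mm behind it (bot.tcp_to_grasp is the distance from the TCP to the grasp point, in m); z points along the fingers, y is the direction in which the jaws open and shut (so a half turn about z gives the same grasp; the last joint's range is limited). The gripper opens to 87 mm and grips with 3 to 60 N. Pads are 19 mm wide; open, the fingers measure 117 mm over their backs; the gripper's body (75 mm by 190 mm) begins 51 mm behind the grasp point.
Start: joints at [-78.237, 30.224, 82.088, -0, 67.689, -10.227], TCP at [0.234, -0.579, 0.223] pointing down, gripper open.
Joint ranges: [-176.69, 176.69], [-43.24, 126.21], [12.49, 139.97], [-82, 262], [0, 151.66], [-163.58, 163.58]. Speed limits (degrees/s): [159.86, 159.86, 180, 180, 180, 180].

INTERFACE

Orientations are given as a 3x3 rotation matrix whose columns are the frame's x, y, z axes.
In Python, from rig import telemetry, eyes, order, bot gives the robot as it stands. The module is installed in compiled form; this text tells all that it offers.
- The arm moves only by the tool servo_tool, never from a script. Its argument "targets" is a list of rows, each a list of 2 entries, a list of its own where there are three numbers: the shift along the tool's x, y, z in m, then the turn, a rotation vector about the tool's x, y, z in rad. In form: [[[tx, ty, tz], [wx, wy, wz]], ...]. A call has 1 to 12 rows; each row is the pose to reach, as a shift and turn from the pose commanded when the call began, along the tool's axes at that moment; what a row does not reach only later rows make up. A row lasts 1/8 s, in which the tool goes at most 62.5 mm and 10.7 degrees, less where a joint would pass 70% of its speed; a pose out of reach is approached as far as the arm can. A call with a gripper value outside its range is refused whole. "gripper" is the finger opening in m, from 0 to 0.087, set as the call begins (left out, the last holds). The fingers move at their own pace and stop on an object; the grip force is fixed at half the most. Time passes only in rows, so rows that repeat a pose let the fingers close. It gives the time, the measured TCP pose, the force and the opening at its end, in the units of the state.
- telemetry.read_state(): the state, without advancing time (a new reading comes with each control period).
- eyes.capture(name): name is "scene" or "side" or "wrist"; returns a dict with "pixels" (420x560x3 uint8, blue, green, red), "intrinsics" (3x3 intrinsics, pixels), "extrinsics" (4x4, takes a point from camera to world coordinates); the wrist camera has in their place "T_tool_cam" (4x4, takes a point from camera to tool coordinates, whose origin is the TCP and whose axes are the flange's). Camera axes: x right, y down, z forward; pixel columns grow to the right and rows downward; lengths in m; the calibration is good to about 2 mm. A picture is of the moment at which its call begins: read the wrist's pose just before it. There is no depth.
- order.hand_in(): hands the job in, once; it reports no verdict.
The state is a dict: "time_s": time; "joint_positions": joint angles; "qvel": joint speeds; "tau": joint torques, N m; "position": TCP position; "tcp_rot": TCP orientation; "force": force on the tool from outside, world axes, zero at the start; "moment": the same for the moment, N m; "opening": opening from 0.0 (shut) to 1.0 (fully open).
Only numpy, scipy, OpenCV 4.12 (cv2) and the standard library are available. Lean on these libraries where they do the work, as an engineer would, in place of code of your own. Each camera call takes 0.05 s, during which the arm holds its last target. There are 200 camera calls.

## Working session

There is one attempt and no reset: what is moved stays moved. The work goes in short steps, Python scripts to look and compute and a tool call to move; the robot and the scene stay as the last step left them, time stands still between calls to the robot, and variables do not carry over. Pictures are saved under pics/ and viewed, about 12 in all and at most 16, crops included, and the job is handed in when it is done.

Besides the shell and the picture viewer there is one more tool, called after "Request:" by a JSON object that holds its "api" and its "payload". servo_tool: Moves the arm, as the interface text tells. Its arguments: {"type":"object","properties":{"targets":{"type":"array","items":{"type":"array"}},"gripper":{"type":"number"}},"required":["targets"]}

```bash
mkdir -p pics; ls; cat > h.py <<'E'
import numpy as np, cv2
from rig import telemetry, eyes, order, bot
def cap(name, fn=None):
    s=telemetry.read_state(); c=eyes.capture(name)
    K=np.array(c["intrinsics"])
    if name=="wrist":
        T=np.eye(4);T[:3,:3]=s["tcp_rot"];T[:3,3]=s["position"];E=T@np.array(c["T_tool_cam"])
    else: E=np.array(c["extrinsics"])
    im=np.array(c["pixels"])
    if fn: cv2.imwrite("pics/"+fn,im)
    return im,K,E
def ray(K,E,u,v,z):
    d=E[:3,:3]@np.linalg.solve(K,[u,v,1.]); o=E[:3,3]
    return o+d*(z-o[2])/d[2]
def proj(K,E,p):
    q=np.linalg.inv(E)@np.r_[p,1.]; q=K@q[:3]; return q[:2]/q[2]
E
python3 - <<'E'
from h import *
np.set_printoptions(precision=4,suppress=True)
s=telemetry.read_state();print(s)
for n in("scene","side","wrist"):
    im,K,E=cap(n,n+"0.png");print(n,K.tolist());print(E)
E
```

```text
pics
{'time_s': 0.0, 'joint_positions': array([-78.2383,  30.2773,  82.1562,  -0.0022,  67.6873, -10.2266]), 'qvel': array([ 0.0647, -0.0353, -0.0396,  0.169 , -0.0567,  0.1237]), 'tau': array([ -0.0015, -44.0043, -17.6594,   0.0632,   0.0582,  -0.0002]), 'position': array([ 0.2339, -0.5788,  0.2216]), 'tcp_rot': array([[ 0.9273,  0.3744, -0.0005],
       [ 0.3744, -0.9273,  0.0021],
       [ 0.0003, -0.0021, -1.    ]]), 'force': array([-0.2068,  0.0957,  0.5587]), 'moment': array([-0.0018,  0.03  , -0.0233]), 'opening': 1.0014874241336715}
scene [[420.7524954891836, 0.0, 284.73450499277664], [0.0, 420.7524954891836, 210.10319325128336], [0.0, 0.0, 1.0]]
[[ 0.3518  0.5563 -0.7528  1.1394]
 [ 0.936  -0.2204  0.2746 -0.266 ]
 [-0.0132 -0.8012 -0.5982  0.5344]
 [ 0.      0.      0.      1.    ]]
side [[406.6580558362619, 0.0, 284.61003578094574], [0.0, 406.6580558362619, 201.66145064576145], [0.0, 0.0, 1.0]]
[[-0.9835 -0.122   0.1336  0.4339]
 [-0.1809  0.6752 -0.7151  0.6122]
 [-0.003  -0.7275 -0.6861  0.6957]
 [ 0.      0.      0.      1.    ]]
wrist [[335.49660247992375, 0.0, 280.181311898641], [0.0, 335.49660247992375, 203.7594902430877], [0.0, 0.0, 1.0]]
[[ 0.3755 -0.8857 -0.2732  0.3089]
 [-0.9268 -0.3599 -0.1069 -0.5484]
 [-0.0036  0.2933 -0.956   0.3844]
 [ 0.      0.      0.      1.    ]]
```

View pics/scene0.png

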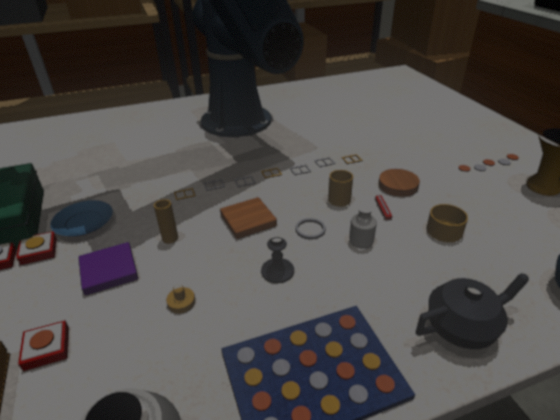

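View pics/side0.png

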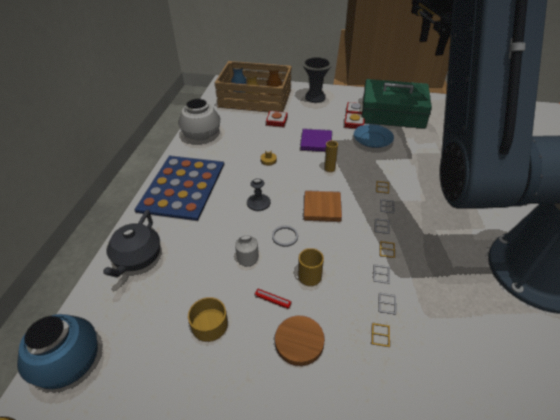

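Both views show every piece. In the scene view: wide beaker (447,220), middle (341,187), narrow (166,222), cap (180,298), vase (363,230), square riser (248,217), round riser (399,181). The purple decoy is at (108,267).

```bash
python3 - <<'E'
from h import *
np.set_printoptions(precision=4,suppress=True)
S={'wide':((447,213),(208,311),.042),'mid':((341,178),(311,259),.063),'nar':((165,204),(331,145),.084),'capk':((180,290),(268,152),.036),'vase':((364,212),(245,239),.08),'sq':((248,217),(322,206),.02),'rnd':((399,181),(300,339),.02),'cand':((277,243),(258,183),.078),'bang':((311,228),(285,236),.008),'knife':((384,207),(273,298),.012)}
a=cap("scene");b=cap("side")
for k,(p,q,z) in S.items(): print(k,ray(a[1],a[2],*p,z)[:2],ray(b[1],b[2],*q,z)[:2])
# masks for risers and brass
for n,(im,K,E) in(("scene",a),("side",b)):
    hsv=cv2.cvtColor(im,cv2.COLOR_BGR2HSV)
    for k,v in S.items():
        u,w=v[0] if n=="scene" else v[1]; print(n,k,hsv[w,u],hsv[w+8,u])
    m=cv2.inRange(hsv,(3,110,50),(30,255,255))
    c,_=cv2.findContours(m,cv2.RETR_EXTERNAL,cv2.CHAIN_APPROX_SIMPLE)
    for x in c:
        if cv2.contourArea(x)>150: print(n,cv2.boundingRect(x),cv2.contourArea(x))
E
```

```text
wide [0.6434 0.2468] [0.6461 0.2417]
mid [0.4848 0.0984] [0.4761 0.1056]
nar [ 0.474  -0.2572] [ 0.4741 -0.2554]
capk [ 0.6492 -0.2662] [ 0.6424 -0.2607]
vase [0.625  0.0723] [0.6124 0.0923]
sq [ 0.4865 -0.1065] [ 0.4747 -0.0931]
rnd [0.4843 0.2461] [0.4739 0.2541]
cand [ 0.6449 -0.1001] [ 0.6266 -0.0829]
bang [0.5514 0.003 ] [0.5465 0.0066]
knife [0.5481 0.17  ] [0.5397 0.1741]
scene wide [17 97 55] [ 18 124  68]
scene mid [17 89 57] [18 97 58]
scene nar [18 98 52] [ 16 103  52]
scene capk [ 19 138  96] [18 83 55]
scene vase [10  8 92] [10 10 80]
scene sq [ 12 143 100] [ 12 141  96]
scene rnd [ 12 133  94] [ 12 128  74]
scene cand [ 0  6 42] [ 0  7 39]
scene bang [ 15   4 114] [165   6  84]
scene knife [179  60  89] [  2 105  68]
scene (292, 406, 19, 14) 185.0
scene (321, 396, 19, 18) 247.0
scene (253, 392, 18, 18) 231.5
scene (282, 382, 18, 18) 226.5
scene (376, 376, 18, 16) 205.5
scene (245, 369, 17, 16) 198.0
scene (337, 363, 17, 16) 192.0
scene (363, 354, 17, 15) 182.5
scene (300, 351, 16, 15) 175.5
scene (326, 342, 16, 15) 170.0
scene (291, 331, 15, 14) 151.5
scene (30, 331, 23, 18) 271.0
scene (167, 288, 27, 21) 409.5
scene (221, 198, 55, 35) 1096.0
scene (380, 170, 39, 21) 580.5
scene (426, 52, 43, 12) 213.0
scene (17, 0, 141, 28) 479.0
side wide [ 20 167 124] [ 21 170 138]
side mid [ 20 159  72] [ 21 171 118]
side nar [ 20 169  80] [ 21 170  69]
side capk [ 19  93 121] [ 20 168 137]
side vase [ 30   5 106] [ 18   9 137]
side sq [ 13 163 127] [ 14 166 126]
side rnd [ 14 166 117] [ 13 161 119]
side cand [150  12  41] [105  33  31]
side bang [ 15   7 151] [110   7 117]
side knife [178 108 130] [ 23   7 148]
side (275, 316, 49, 49) 1822.5
side (188, 298, 39, 43) 1263.0
side (299, 249, 24, 37) 706.0
side (304, 191, 37, 30) 966.5
side (325, 141, 13, 30) 253.0
side (216, 62, 75, 56) 2975.5
side (334, 0, 116, 93) 6873.0
```

Both views agree to about 1–2 cm, which is enough to set out. I'll go above the wide beaker and square the tool to the world axes.

Request:
{"api": "servo_tool", "payload": {"targets": [[[0.05, -0.045, 0], [0, 0, 0.03]], [[0.1, -0.09, 0], [0, 0, 0.08]], [[0.142, -0.13, 0], [0, 0, 0.15]], [[0.185, -0.168, 0], [0, 0, 0.22]], [[0.23, -0.209, 0], [0, 0, 0.3]], [[0.275, -0.25, 0], [0, 0, 0.36]], [[0.32, -0.29, 0], [0, 0, 0.3836]], [[0.365, -0.331, 0], [0, 0, 0.3836]], [[0.41, -0.372, 0], [0, 0, 0.3836]], [[0.455, -0.413, 0], [0, 0, 0.3836]], [[0.5, -0.454, 0], [0, 0, 0.3836]], [[0.54, -0.49, 0], [0, 0, 0.3836]]], "gripper": 0.087}}

```text
time_s: 1.75
position: [0.552, 0.0793, 0.2226]
tcp_rot: [[1.0, 0.001, 0.001], [0.001, -1.0, -0.0], [0.001, 0.0, -1.0]]
force: [0.8, -1.1, 0.5]
opening: 0.999
```

Request:
{"api": "servo_tool", "payload": {"targets": [[[0.02, -0.04, 0], [0, 0, 0]], [[0.04, -0.09, 0], [0, 0, 0]], [[0.06, -0.13, 0], [0, 0, 0]], [[0.07, -0.14, 0], [0, 0, 0]], [[0.07, -0.14, 0], [0, 0, 0]], [[0.07, -0.14, 0], [0, 0, 0]]]}}

```text
time_s: 2.5
position: [0.6206, 0.2156, 0.2223]
tcp_rot: [[1.0, -0.001, -0.002], [-0.001, -1.0, -0.001], [-0.002, 0.001, -1.0]]
force: [-0.8, -0.6, -0.9]
opening: 0.995
```

```bash
python3 - <<'E'
from h import *
im,K,E=cap("wrist","w1.png")
print(telemetry.read_state()["position"],telemetry.read_state()["joint_positions"])
cv2.imwrite("pics/w1g.png",cv2.convertScaleAbs(im,alpha=1.5))
E
```

```text
[0.62062141 0.21552694 0.22246717] [ 9.43552294e+00  3.27909908e+01  7.71021934e+01 -2.63532352e-02
  7.01801699e+01  9.95225879e+01]
```

View pics/w1g.png

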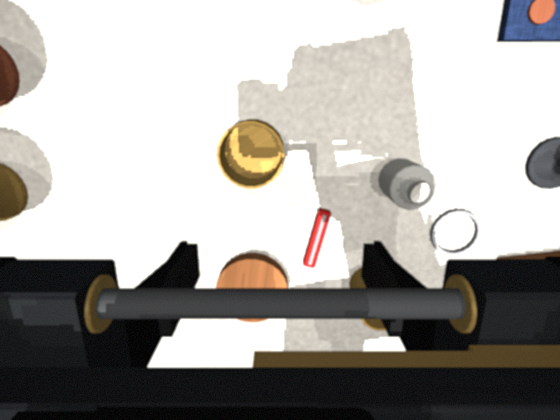

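The wrist view has up = +x and left = +y. It shows the wide beaker rim at (252,154), about 66 px across, the vase at (408,185), the penknife at (316,238), the bangle at (454,230) and the round riser at about (252,285), partly hidden by the gripper.

```bash
cat >> h.py <<'E'
from scipy.optimize import least_squares
BRASS=((14,90,25),(32,255,255)); WOOD=((4,90,40),(16,255,255))
def circ(im,K,E,guess,z,R,rng=BRASS,pad=1.6):
    """circle of known radius R on plane z near guess, from colour mask hull"""
    m=cv2.inRange(cv2.cvtColor(im,cv2.COLOR_BGR2HSV),*rng)
    u=proj(K,E,[*guess,z]); s=np.linalg.norm(proj(K,E,[guess[0],guess[1]+R,z])-u)
    w=np.zeros_like(m); cv2.circle(w,tuple(int(x) for x in u),int(s*pad),255,-1)
    m=cv2.morphologyEx(m&w,cv2.MORPH_OPEN,np.ones((3,3)))
    c,_=cv2.findContours(m,cv2.RETR_EXTERNAL,cv2.CHAIN_APPROX_NONE)
    c=max(c,key=cv2.contourArea); h=cv2.convexHull(c)[:,0].astype(float)
    d=np.vstack([h,h[:1]]); q=[a+(b-a)*t for a,b in zip(d[:-1],d[1:]) for t in np.linspace(0,1,max(2,int(np.hypot(*(b-a)))),endpoint=False)]
    P=np.array([ray(K,E,*x,z)[:2] for x in q])
    f=lambda p:np.hypot(*(P-p).T)-R
    r=least_squares(f,P.mean(0),loss='soft_l1',f_scale=.001)
    e=f(r.x); x,y,wd,hh=cv2.boundingRect(c)
    return r.x,np.percentile(e*1000,[5,50,95]).round(1),(x,y,wd,hh)
E
python3 - <<'E'
from h import *
np.set_printoptions(precision=4,suppress=True)
im,K,E=cap("wrist")
print('wide',circ(im,K,E,(.645,.243),.042,.035))
print(proj(K,E,[.645,.243,.042]), E[:3,3])
a=cap("scene");b=cap("side")
for n,(im,K,E) in (("scene",a),("side",b)):
  for k,g,z,R,rg in (('wide',(.645,.243),.042,.035,BRASS),('rnd',(.48,.25),.02,.045,WOOD),('mid',(.48,.1),.063,.0255,BRASS)):
    try: print(n,k,circ(im,K,E,g,z,R,rg if n=='side' else (rg[0][:1]+(60,25),rg[1])))
    except Exception as e: print(n,k,e)
# square centre by contour quad
im,K,E=b
m=cv2.inRange(cv2.cvtColor(im,cv2.COLOR_BGR2HSV),*WOOD); m[:185]=0;m[230:]=0;m[:,:295]=0;m[:,350:]=0
c=max(cv2.findContours(m,0,1)[0],key=cv2.contourArea); h=cv2.convexHull(c)
P=np.array([ray(K,E,*x,.02)[:2] for x in h[:,0].astype(float)]); print('sq',cv2.minAreaRect((P*1000).astype(np.float32)))
E
```

```text
wide (array([0.6481, 0.2468]), array([-1.6, -0.7,  0.1]), (217, 120, 67, 68))
[254.244  157.7056] [0.7016 0.216  0.3851]
scene wide (array([0.6586, 0.2347]), array([-1.9, 12.1, 21.8]), (428, 204, 40, 33))
scene rnd (array([0.4835, 0.2455]), array([-1.9,  7.2, 12.9]), (379, 169, 41, 27))
scene mid (array([0.4948, 0.092 ]), array([-1.6, 13.4, 19.2]), (329, 170, 24, 23))
side wide (array([0.6433, 0.2539]), array([-1.9,  5.2, 10.7]), (188, 298, 39, 42))
side rnd (array([0.4751, 0.2541]), array([-2.3,  0.4,  2.5]), (275, 316, 49, 50))
side mid (array([0.4774, 0.1077]), array([-2.8,  1.9,  4.8]), (299, 249, 24, 23))
sq ((474.601806640625, -96.2745361328125), (88.05638122558594, 100.48554992675781), 7.171635627746582)
```

Request:
{"api": "servo_tool", "payload": {"targets": [[[0.0275, -0.031, 0.0], [0, 0, 0]], [[0.0275, -0.031, 0.03], [0, 0, 0]], [[0.0275, -0.031, 0.07], [0, 0, 0]], [[0.0275, -0.031, 0.11], [0, 0, 0]], [[0.0275, -0.031, 0.15], [0, 0, 0]], [[0.0275, -0.031, 0.18], [0, 0, 0]], [[0.0275, -0.031, 0.2], [0, 0, 0]], [[0.0275, -0.031, 0.208], [0, 0, 0]], [[0.0275, -0.031, 0.21], [0, 0, 0]], [[0.0275, -0.031, 0.21], [0, 0, 0]]]}}

```text
time_s: 3.95
position: [0.6496, 0.2483, 0.0137]
tcp_rot: [[1.0, 0.0, 0.002], [0.0, -1.0, 0.0], [0.002, -0.0, -1.0]]
force: [0.0, 0.5, -0.3]
opening: 1.0
```

Request:
{"api": "servo_tool", "payload": {"targets": [[[0, 0, 0], [0, 0, 0]], [[0, 0, 0], [0, 0, 0]], [[0, 0, 0], [0, 0, 0]], [[0, 0, 0], [0, 0, 0]], [[0, 0, 0], [0, 0, 0]], [[0, 0, 0], [0, 0, 0]]], "gripper": 0.05}}

```text
time_s: 4.7
position: [0.649, 0.2477, 0.0132]
tcp_rot: [[1.0, 0.001, 0.0], [0.001, -1.0, -0.001], [0.0, 0.001, -1.0]]
force: [-1.0, -2.0, 5.3]
opening: 0.79
```

Request:
{"api": "servo_tool", "payload": {"targets": [[[0, 0, -0.008], [0, 0, 0]], [[0, 0, -0.03], [0, 0, 0]], [[0, 0, -0.06], [0, 0, 0]], [[0, 0, -0.1], [0, 0, 0]], [[0, 0.01, -0.13], [0, 0, 0]], [[-0.02, 0.03, -0.15], [0, 0, 0]], [[-0.045, 0.062, -0.15], [0, 0, 0]], [[-0.072, 0.1, -0.15], [0, 0, 0]], [[-0.1, 0.139, -0.15], [0, 0, 0]], [[-0.13, 0.18, -0.15], [0, 0, 0]], [[-0.16, 0.22, -0.15], [0, 0, 0]], [[-0.185, 0.257, -0.15], [0, 0, 0]]]}}

```text
time_s: 6.2
position: [0.463, -0.0099, 0.1637]
tcp_rot: [[1.0, 0.0, 0.002], [0.0, -1.0, -0.0], [0.002, 0.0, -1.0]]
force: [0.7, -1.7, -3.2]
opening: 0.789
```

Request:
{"api": "servo_tool", "payload": {"targets": [[[-0.02, 0.03, 0], [0, 0, 0]], [[-0.04, 0.055, 0], [0, 0, 0]], [[-0.055, 0.075, 0], [0, 0, 0]], [[-0.06, 0.08, 0], [0, 0, 0]], [[-0.06, 0.08, 0], [0, 0, 0]], [[-0.06, 0.08, 0], [0, 0, 0]]]}}

```text
time_s: 6.95
position: [0.4045, -0.0886, 0.1629]
tcp_rot: [[1.0, 0.001, 0.001], [0.001, -1.0, -0.0], [0.001, 0.0, -1.0]]
force: [0.9, 0.2, -2.4]
opening: 0.787
```

```bash
cat >> h.py <<'E'
def square(im,K,E,z=.02):
    m=cv2.inRange(cv2.cvtColor(im,cv2.COLOR_BGR2HSV),*WOOD); m=cv2.morphologyEx(m,cv2.MORPH_OPEN,np.ones((3,3)))
    c=max(cv2.findContours(m,0,1)[0],key=cv2.contourArea); h=cv2.convexHull(c)
    P=np.array([ray(K,E,*x,z)[:2] for x in h[:,0].astype(float)]); return cv2.minAreaRect((P*1000).astype(np.float32)),cv2.boundingRect(c)
E
python3 - <<'E'
from h import *
im,K,E=cap("wrist","w2.png"); s=telemetry.read_state(); print(s["position"],s["opening"])
print(square(im,K,E),proj(K,E,[.475,-.096,.02]))
E
```

```text
[ 0.40446982 -0.08847029  0.16274674] 0.788214848987956
(((474.2596435546875, -103.06453704833984), (88.1491470336914, 88.08143615722656), 6.9702935218811035), (242, 55, 109, 114)) [289.77043472 112.95058202]
```

View pics/w2.png

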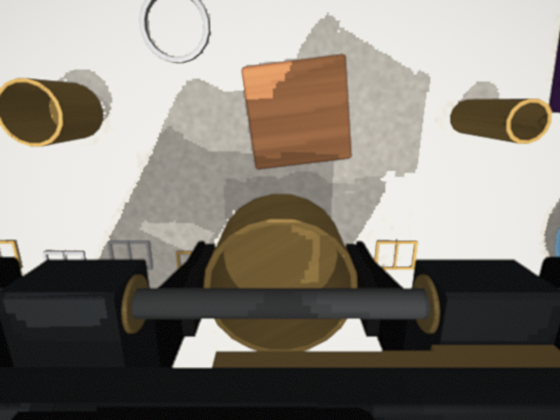

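The square riser's top is a clean quad centred at about (297,111), 88×88 mm at (0.474, −0.103). The middle beaker is at (40,110) and the narrow one at (510,118). I'll place the wide beaker now.

Request:
{"api": "servo_tool", "payload": {"targets": [[[0.02, 0.004, 0], [0, 0, 0]], [[0.045, 0.01, 0.01], [0, 0, 0]], [[0.065, 0.014, 0.025], [0, 0, 0]], [[0.07, 0.0145, 0.05], [0, 0, 0]], [[0.07, 0.0145, 0.075], [0, 0, 0]], [[0.07, 0.0145, 0.095], [0, 0, 0]], [[0.07, 0.0145, 0.11], [0, 0, 0]], [[0.07, 0.0145, 0.12], [0, 0, 0]], [[0.07, 0.0145, 0.125], [0, 0, 0]], [[0.07, 0.0145, 0.128], [0, 0, 0]], [[0.07, 0.0145, 0.129], [0, 0, 0]], [[0.07, 0.0145, 0.129], [0, 0, 0]]]}}

```text
time_s: 8.5
position: [0.474, -0.1036, 0.0339]
tcp_rot: [[1.0, 0.0, 0.001], [0.0, -1.0, -0.0], [0.001, 0.0, -1.0]]
force: [1.7, -0.6, -3.0]
opening: 0.789
```

Not quite in contact yet (force is −3, the piece's weight). I'll lower it gently.

Request:
{"api": "servo_tool", "payload": {"targets": [[[0, 0, 0.0005], [0, 0, 0]], [[0, 0, 0.001], [0, 0, 0]], [[0, 0, 0.0013], [0, 0, 0]], [[0, 0, 0.0013], [0, 0, 0]]]}}

```text
time_s: 9.0
position: [0.474, -0.1036, 0.0331]
tcp_rot: [[1.0, 0.0, 0.001], [0.0, -1.0, -0.001], [0.001, 0.001, -1.0]]
force: [-1.2, 0.2, 6.3]
opening: 0.789
```

Request:
{"api": "servo_tool", "payload": {"targets": [[[0, 0, 0], [0, 0, 0]], [[0, 0, 0], [0, 0, 0]], [[0, 0, 0], [0, 0, 0]], [[0, 0, -0.005], [0, 0, 0]], [[0, 0, -0.03], [0, 0, 0]], [[0, 0, -0.08], [0, 0, 0]], [[0, 0, -0.13], [0, 0, 0]], [[-0.02, -0.04, -0.15], [0, 0, 0]], [[-0.05, -0.09, -0.15], [0, 0, 0]], [[-0.07, -0.15, -0.15], [0, 0, 0]], [[-0.07, -0.19, -0.15], [0, 0, 0]], [[-0.07, -0.2, -0.15], [0, 0, 0]]], "gripper": 0.087}}

```text
time_s: 10.5
position: [0.403, 0.0983, 0.1826]
tcp_rot: [[1.0, 0.004, 0.0], [0.004, -1.0, 0.0], [0.0, -0.0, -1.0]]
force: [-0.1, 0.1, -1.0]
opening: 1.0
```

Request:
{"api": "servo_tool", "payload": {"targets": [[[0, 0, 0], [0, 0, 0]], [[0, 0, 0], [0, 0, 0]]]}}

```text
time_s: 10.75
position: [0.4042, 0.0956, 0.1822]
tcp_rot: [[1.0, -0.001, 0.0], [-0.001, -1.0, -0.0], [0.0, 0.0, -1.0]]
force: [-0.4, -0.5, -0.8]
opening: 0.994
```

```bash
python3 - <<'E'
from h import *
im,K,E=cap("wrist","w3.png"); s=telemetry.read_state(); print(s["position"],s["opening"])
print(circ(im,K,E,(.478,.105),.063,.0255,pad=1.4))
print('wide',proj(K,E,[.474,-.103,.062]),circ(im,K,E,(.474,-.103),.062,.035))
E
```

```text
[0.40421329 0.09543746 0.18220931] 0.9946009647276427
(array([0.47624695, 0.10293433]), array([-1.2, -0.8, -0.5]), (242, 80, 61, 63))
wide [524.78348363 114.62661799] (array([ 0.47347546, -0.09375486]), array([-1.2,  3.5, 11. ]), (457, 71, 103, 87))
```

View pics/w3.png

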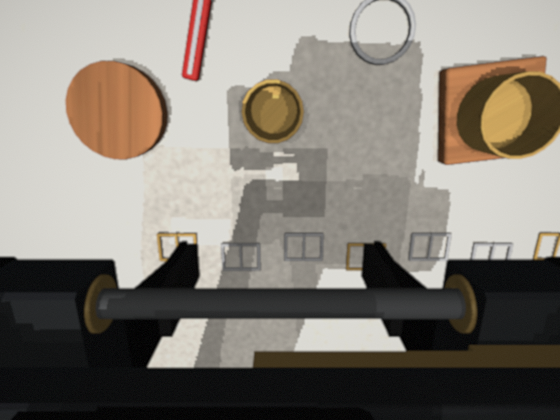

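The middle beaker's rim is centred at (272,111), giving (0.476, 0.103). The wide beaker stands on the square riser (right) and the round riser is at (117,109). I'll grip the middle beaker near its rim.

Request:
{"api": "servo_tool", "payload": {"targets": [[[0.03, -0.004, 0], [0, 0, 0]], [[0.06, -0.0075, 0], [0, 0, 0]], [[0.072, -0.0075, 0.02], [0, 0, 0]], [[0.072, -0.0075, 0.06], [0, 0, 0]], [[0.072, -0.0075, 0.1], [0, 0, 0]], [[0.072, -0.0075, 0.125], [0, 0, 0]], [[0.072, -0.0075, 0.138], [0, 0, 0]], [[0.072, -0.0075, 0.141], [0, 0, 0]], [[0.072, -0.0075, 0.141], [0, 0, 0]]]}}

```text
time_s: 11.92
position: [0.4764, 0.1037, 0.0417]
tcp_rot: [[1.0, -0.0, 0.001], [-0.0, -1.0, -0.0], [0.001, 0.0, -1.0]]
force: [0.2, -0.2, 0.4]
opening: 1.002
```

Request:
{"api": "servo_tool", "payload": {"targets": [[[0, 0, 0], [0, 0, 0]], [[0, 0, 0], [0, 0, 0]], [[0, 0, 0], [0, 0, 0]], [[0, 0, 0], [0, 0, 0]], [[0, 0, 0], [0, 0, 0]], [[0, 0, 0], [0, 0, 0]], [[0, 0, 0], [0, 0, 0]]], "gripper": 0.03}}

```text
time_s: 12.8
position: [0.476, 0.1039, 0.0414]
tcp_rot: [[1.0, 0.0, 0.001], [0.0, -1.0, -0.0], [0.001, 0.0, -1.0]]
force: [0.2, -1.5, 2.8]
opening: 0.581
```

```bash
python3 - <<'E'
from h import *
im=cv2.imread("pics/w3.png")
c=eyes.capture("wrist");K=np.array(c["intrinsics"]);T=np.eye(4);T[:3,:3]=np.diag([1,-1,-1]);T[:3,3]=[.4042,.0954,.1822];E=T@np.array(c["T_tool_cam"])
print('rnd',circ(im,K,E,(.474,.252),.02,.045,WOOD,1.3))
E
```

```text
rnd (array([0.47495952, 0.25011238]), array([-1.4,  0.2,  1.9]), (66, 61, 101, 98))
```

Request:
{"api": "servo_tool", "payload": {"targets": [[[0, 0, -0.008], [0, 0, 0]], [[0, 0, -0.03], [0, 0, 0]], [[0, 0, -0.065], [0, 0, 0]], [[-0.005, 0.01, -0.1], [0, 0, 0]], [[-0.015, 0.03, -0.13], [0, 0, 0]], [[-0.03, 0.06, -0.14], [0, 0, 0]], [[-0.045, 0.1, -0.14], [0, 0, 0]], [[-0.06, 0.14, -0.14], [0, 0, 0]], [[-0.07, 0.175, -0.14], [0, 0, 0]], [[-0.071, 0.2, -0.14], [0, 0, 0]], [[-0.071, 0.207, -0.14], [0, 0, 0]], [[-0.071, 0.207, -0.14], [0, 0, 0]]]}}

```text
time_s: 14.35
position: [0.4046, -0.1026, 0.1812]
tcp_rot: [[1.0, -0.001, -0.0], [-0.001, -1.0, 0.001], [-0.0, -0.001, -1.0]]
force: [0.5, -0.4, -2.2]
opening: 0.577
```

Request:
{"api": "servo_tool", "payload": {"targets": [[[0, 0, 0], [0, 0, 0]], [[0, 0, 0], [0, 0, 0]]]}}

```text
time_s: 14.6
position: [0.4047, -0.102, 0.1812]
tcp_rot: [[1.0, 0.002, -0.0], [0.002, -1.0, 0.0], [-0.0, -0.0, -1.0]]
force: [-0.4, -1.1, -1.3]
opening: 0.577
```

```bash
python3 - <<'E'
from h import *
im,K,E=cap("wrist","w4.png"); s=telemetry.read_state(); print(s["position"],s["opening"])
print('wide',circ(im,K,E,(.474,-.103),.062,.035,pad=1.25),E[:3,3],proj(K,E,[.474,-.103,.062]))
E
```

```text
[ 0.40475841 -0.10212883  0.18121296] 0.5796039507857713
wide (array([ 0.47237797, -0.10243132]), array([0.1, 0.4, 0.8]), (239, 71, 87, 90)) [ 0.48552109 -0.10146362  0.34389325] [282.77928515 115.12173595]
```

View pics/w4.png

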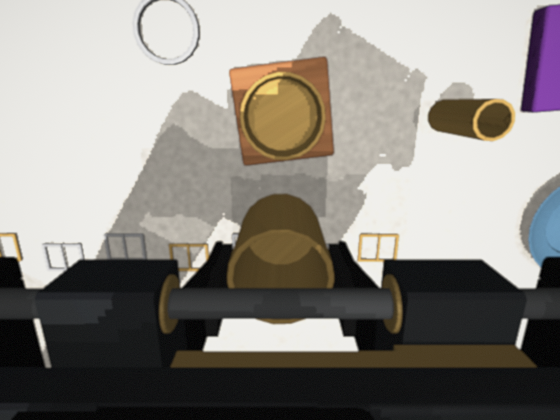

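The wide beaker is at (283,115), centred on the square riser at (0.474, −0.103). The middle beaker hangs straight in the gripper, so I'll nest it.

Request:
{"api": "servo_tool", "payload": {"targets": [[[0.02, 0, 0], [0, 0, 0]], [[0.045, 0.001, 0.005], [0, 0, 0]], [[0.065, 0.001, 0.02], [0, 0, 0]], [[0.0695, 0.001, 0.04], [0, 0, 0]], [[0.0695, 0.001, 0.06], [0, 0, 0]], [[0.0695, 0.001, 0.08], [0, 0, 0]], [[0.0695, 0.001, 0.095], [0, 0, 0]], [[0.0695, 0.001, 0.106], [0, 0, 0]], [[0.0695, 0.001, 0.112], [0, 0, 0]], [[0.0695, 0.001, 0.1145], [0, 0, 0]], [[0.0695, 0.001, 0.115], [0, 0, 0]], [[0.0695, 0.001, 0.115], [0, 0, 0]]]}}

```text
time_s: 16.15
position: [0.4746, -0.1041, 0.0666]
tcp_rot: [[1.0, 0.0, 0.001], [0.0, -1.0, -0.0], [0.001, 0.0, -1.0]]
force: [1.0, -0.0, -1.8]
opening: 0.578
```

Request:
{"api": "servo_tool", "payload": {"targets": [[[0, 0, 0.0005], [0, 0, 0]], [[0, 0, 0.001], [0, 0, 0]], [[0, 0, 0.001], [0, 0, 0]], [[0, 0, 0.001], [0, 0, 0]]]}}

```text
time_s: 16.65
position: [0.4744, -0.104, 0.0654]
tcp_rot: [[1.0, 0.0, 0.0], [0.0, -1.0, -0.0], [0.0, 0.0, -1.0]]
force: [0.0, -0.5, 0.4]
opening: 0.575
```

Request:
{"api": "servo_tool", "payload": {"targets": [[[0, 0, 0.0004], [0, 0, 0]], [[0, 0, 0.0004], [0, 0, 0]]]}}

```text
time_s: 16.9
position: [0.4745, -0.1041, 0.0654]
tcp_rot: [[1.0, 0.0, 0.001], [0.0, -1.0, -0.0], [0.001, 0.0, -1.0]]
force: [-0.8, -0.7, 5.8]
opening: 0.578
```

Request:
{"api": "servo_tool", "payload": {"targets": [[[0, 0, 0], [0, 0, 0]], [[0, 0, 0], [0, 0, 0]], [[0, 0, 0], [0, 0, 0]], [[0, 0, -0.005], [0, 0, 0]], [[0, 0, -0.03], [0, 0, 0]], [[0, 0, -0.08], [0, 0, 0]], [[-0.01, 0.02, -0.12], [0, 0, 0]], [[-0.04, 0.06, -0.12], [0, 0, 0]], [[-0.06, 0.11, -0.12], [0, 0, 0]], [[-0.07, 0.15, -0.12], [0, 0, 0]], [[-0.07, 0.152, -0.12], [0, 0, 0]], [[-0.07, 0.152, -0.12], [0, 0, 0]]], "gripper": 0.087}}

```text
time_s: 18.4
position: [0.404, -0.2554, 0.1848]
tcp_rot: [[1.0, -0.001, -0.0], [-0.001, -1.0, 0.001], [-0.0, -0.001, -1.0]]
force: [0.1, 0.5, 0.7]
opening: 1.002
```

Request:
{"api": "servo_tool", "payload": {"targets": [[[0, 0, 0], [0, 0, 0]], [[0, 0, 0], [0, 0, 0]]]}}

```text
time_s: 18.65
position: [0.4045, -0.2547, 0.1848]
tcp_rot: [[1.0, 0.002, -0.0], [0.002, -1.0, 0.001], [-0.0, -0.001, -1.0]]
force: [-0.6, -0.4, 0.0]
opening: 1.002
```

```bash
python3 - <<'E'
from h import *
im,K,E=cap("wrist","w5.png"); s=telemetry.read_state(); print(s["position"],s["opening"],s["force"])
print('nar',circ(im,K,E,(.474,-.256),.084,.016,pad=1.6),proj(K,E,[.474,-.256,.084]))
E
```

```text
[ 0.40456581 -0.25496135  0.1848412 ] 0.9979054207581415 [ 0.11415171  0.25925973 -0.11519157]
nar (array([ 0.47162793, -0.2615602 ]), array([-1.2, -0.9, -0.7]), (271, 99, 40, 41)) [283.2743829  115.94566805]
```

View pics/w5.png

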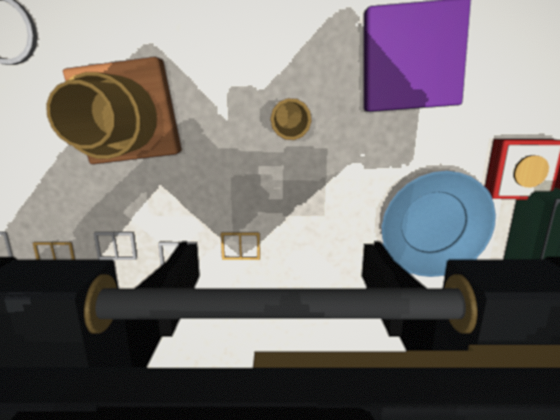

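The narrow beaker's rim is at (291,119), giving (0.4716, −0.2616). The middle beaker sits inside the wide one on the riser (upper left).

Request:
{"api": "servo_tool", "payload": {"targets": [[[0.03, 0.004, 0], [0, 0, 0]], [[0.06, 0.0065, 0], [0, 0, 0]], [[0.067, 0.0065, 0.02], [0, 0, 0]], [[0.067, 0.0065, 0.055], [0, 0, 0]], [[0.067, 0.0065, 0.09], [0, 0, 0]], [[0.067, 0.0065, 0.11], [0, 0, 0]], [[0.067, 0.0065, 0.12], [0, 0, 0]], [[0.067, 0.0065, 0.1225], [0, 0, 0]], [[0.067, 0.0065, 0.1225], [0, 0, 0]]]}}

```text
time_s: 19.82
position: [0.4718, -0.2627, 0.0629]
tcp_rot: [[1.0, 0.0, 0.001], [0.0, -1.0, -0.001], [0.001, 0.001, -1.0]]
force: [0.6, -0.2, 1.2]
opening: 0.998
```

Request:
{"api": "servo_tool", "payload": {"targets": [[[0, 0, 0], [0, 0, 0]], [[0, 0, 0], [0, 0, 0]], [[0, 0, 0], [0, 0, 0]], [[0, 0, 0], [0, 0, 0]], [[0, 0, 0], [0, 0, 0]], [[0, 0, 0], [0, 0, 0]], [[0, 0, 0], [0, 0, 0]], [[0, 0, 0], [0, 0, 0]]], "gripper": 0.015}}

```text
time_s: 20.82
position: [0.4713, -0.2625, 0.0623]
tcp_rot: [[1.0, 0.0, -0.0], [0.0, -1.0, 0.0], [-0.0, -0.0, -1.0]]
force: [0.2, -0.1, 0.7]
opening: 0.346
```

Request:
{"api": "servo_tool", "payload": {"targets": [[[0, 0, -0.008], [0, 0, 0]], [[0, 0, -0.03], [0, 0, 0]], [[0, 0, -0.065], [0, 0, 0]], [[-0.005, 0, -0.1], [0, 0, 0]], [[-0.015, -0.01, -0.125], [0, 0, 0]], [[-0.03, -0.035, -0.135], [0, 0, 0]], [[-0.045, -0.07, -0.135], [0, 0, 0]], [[-0.06, -0.105, -0.135], [0, 0, 0]], [[-0.067, -0.14, -0.135], [0, 0, 0]], [[-0.067, -0.155, -0.135], [0, 0, 0]], [[-0.067, -0.1595, -0.135], [0, 0, 0]], [[-0.067, -0.1595, -0.135], [0, 0, 0]]]}}

```text
time_s: 22.32
position: [0.4053, -0.1038, 0.1976]
tcp_rot: [[1.0, 0.0, 0.001], [0.0, -1.0, -0.001], [0.001, 0.001, -1.0]]
force: [0.2, -0.3, -2.6]
opening: 0.349
```

Request:
{"api": "servo_tool", "payload": {"targets": [[[0, 0, 0], [0, 0, 0]], [[0, 0, 0], [0, 0, 0]]]}}

```text
time_s: 22.58
position: [0.4046, -0.1037, 0.1973]
tcp_rot: [[1.0, -0.001, 0.0], [-0.001, -1.0, -0.0], [0.0, 0.0, -1.0]]
force: [-0.4, 0.9, -1.1]
opening: 0.35
```

```bash
python3 - <<'E'
from h import *
im,K,E=cap("wrist","w6.png"); s=telemetry.read_state(); print(s["position"],s["opening"],s["force"])
g=(.474,-.103)
print('mid',circ(im,K,E,g,.087,.0255,pad=1.1),proj(K,E,[*g,.087]))
cv2.imwrite("pics/w6c.png",cv2.resize(im[20:330,150:450],None,fx=1.9,fy=1.9))
E
```

```text
[ 0.40451873 -0.10359095  0.19724618] 0.35272538906789014 [ 0.98358341  0.21431131 -0.96648195]
mid (array([ 0.47376429, -0.10272013]), array([0.5, 1.4, 1.9]), (246, 81, 69, 69)) [280.35108575 115.62054177]
```

View pics/w6c.png

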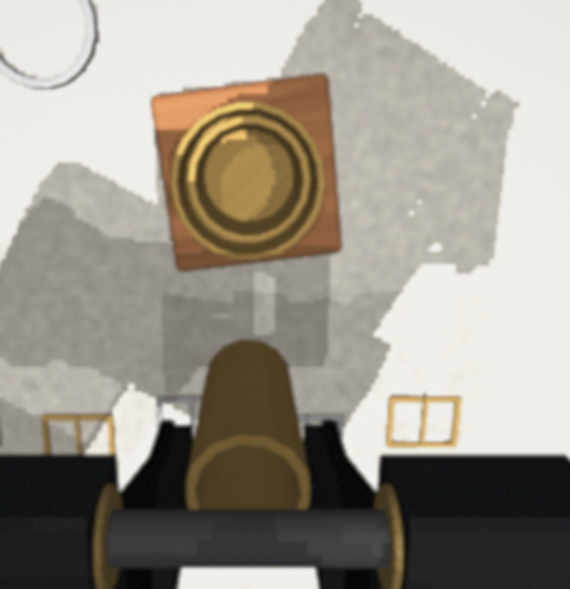

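The middle rim is at about (281,115), giving (0.4745, −0.103), concentric with the wide beaker. I'll nest the narrow one.

Request:
{"api": "servo_tool", "payload": {"targets": [[[0.02, 0, 0], [0, 0, 0]], [[0.045, 0, 0], [0, 0, 0]], [[0.065, 0, 0.01], [0, 0, 0]], [[0.0695, 0, 0.03], [0, 0, 0]], [[0.0695, 0, 0.05], [0, 0, 0]], [[0.0695, 0, 0.07], [0, 0, 0]], [[0.0695, 0, 0.085], [0, 0, 0]], [[0.0695, 0, 0.096], [0, 0, 0]], [[0.0695, 0, 0.103], [0, 0, 0]], [[0.0695, 0, 0.1055], [0, 0, 0]], [[0.0695, 0, 0.1063], [0, 0, 0]], [[0.0695, 0, 0.1063], [0, 0, 0]]]}}

```text
time_s: 24.12
position: [0.4741, -0.103, 0.0914]
tcp_rot: [[1.0, 0.0, 0.001], [0.0, -1.0, -0.0], [0.001, 0.0, -1.0]]
force: [-0.6, -0.4, -1.8]
opening: 0.348
```

Request:
{"api": "servo_tool", "payload": {"targets": [[[0, 0, 0.0005], [0, 0, 0]], [[0, 0, 0.001], [0, 0, 0]], [[0, 0, 0.001], [0, 0, 0]], [[0, 0, 0.001], [0, 0, 0]]]}}

```text
time_s: 24.62
position: [0.474, -0.103, 0.0903]
tcp_rot: [[1.0, 0.0, 0.0], [0.0, -1.0, -0.0], [0.0, 0.0, -1.0]]
force: [-0.1, 0.0, 1.4]
opening: 0.353
```

Request:
{"api": "servo_tool", "payload": {"targets": [[[0, 0, 0.0004], [0, 0, 0]], [[0, 0, 0.0004], [0, 0, 0]]]}}

```text
time_s: 24.88
position: [0.4741, -0.103, 0.0903]
tcp_rot: [[1.0, 0.0, 0.001], [0.0, -1.0, -0.0], [0.001, 0.0, -1.0]]
force: [-1.3, 0.3, 6.1]
opening: 0.355
```

Request:
{"api": "servo_tool", "payload": {"targets": [[[0, 0, 0], [0, 0, 0]], [[0, 0, 0], [0, 0, 0]], [[0, 0, 0], [0, 0, 0]], [[0, 0, 0], [0, 0, 0]], [[0, 0, -0.005], [0, 0, 0]], [[0, 0, -0.025], [0, 0, 0]], [[0, 0, -0.065], [0, 0, 0]], [[0.01, 0.02, -0.095], [0, 0, 0]], [[0.04, 0.06, -0.095], [0, 0, 0]], [[0.07, 0.11, -0.095], [0, 0, 0]], [[0.1, 0.15, -0.095], [0, 0, 0]], [[0.1, 0.16, -0.095], [0, 0, 0]]], "gripper": 0.087}}

```text
time_s: 26.38
position: [0.5758, -0.2661, 0.1849]
tcp_rot: [[1.0, -0.002, 0.003], [-0.002, -1.0, -0.002], [0.003, 0.002, -1.0]]
force: [-0.7, 0.7, 0.2]
opening: 1.001
```

Request:
{"api": "servo_tool", "payload": {"targets": [[[0, 0, 0], [0, 0, 0]], [[0, 0, 0], [0, 0, 0]]]}}

```text
time_s: 26.62
position: [0.5727, -0.2613, 0.1845]
tcp_rot: [[1.0, 0.001, -0.002], [0.001, -1.0, 0.002], [-0.002, -0.002, -1.0]]
force: [0.9, -0.4, -0.5]
opening: 0.997
```

```bash
python3 - <<'E'
from h import *
im,K,E=cap("wrist","w7.png"); s=telemetry.read_state(); print(s["position"],s["opening"],s["force"])
g=(.645,-.263)
print('cap',circ(im,K,E,g,.014,.023,pad=1.6),proj(K,E,[*g,.014]))
E
```

```text
[ 0.5728765  -0.26129576  0.18462557] 0.9986456362014209 [-0.55023507 -0.09531314  0.54041213]
cap (array([ 0.64328912, -0.2678864 ]), array([-1.4, -1. , -0.7]), (266, 87, 46, 48)) [283.36401186 109.3711775 ]
```

View pics/w7.png

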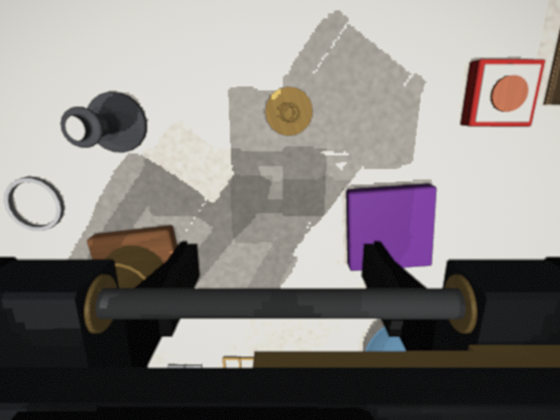

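The cap is at (289,111), giving (0.643, −0.268), with its knob visible at the centre.

Request:
{"api": "servo_tool", "payload": {"targets": [[[0.03, 0.004, 0], [0, 0, 0]], [[0.06, 0.006, 0], [0, 0, 0]], [[0.0698, 0.006, 0.02], [0, 0, 0]], [[0.0698, 0.006, 0.06], [0, 0, 0]], [[0.0698, 0.006, 0.1], [0, 0, 0]], [[0.0698, 0.006, 0.135], [0, 0, 0]], [[0.0698, 0.006, 0.155], [0, 0, 0]], [[0.0698, 0.006, 0.165], [0, 0, 0]], [[0.0698, 0.006, 0.1675], [0, 0, 0]], [[0.0698, 0.006, 0.1675], [0, 0, 0]], [[0.0698, 0.006, 0.1675], [0, 0, 0]]]}}

```text
time_s: 28.05
position: [0.6445, -0.2694, 0.0185]
tcp_rot: [[1.0, 0.0, 0.002], [0.0, -1.0, -0.001], [0.002, 0.001, -1.0]]
force: [0.2, -0.2, -0.2]
opening: 0.997
```

Request:
{"api": "servo_tool", "payload": {"targets": [[[0, 0, 0], [0, 0, 0]], [[0, 0, 0], [0, 0, 0]], [[0, 0, 0], [0, 0, 0]], [[0, 0, 0], [0, 0, 0]], [[0, 0, 0], [0, 0, 0]], [[0, 0, 0], [0, 0, 0]], [[0, 0, 0], [0, 0, 0]], [[0, 0, 0], [0, 0, 0]], [[0, 0, 0], [0, 0, 0]]], "gripper": 0.005}}

```text
time_s: 29.18
position: [0.6437, -0.269, 0.0171]
tcp_rot: [[1.0, 0.0, 0.0], [0.0, -1.0, -0.0], [0.0, 0.0, -1.0]]
force: [0.2, -0.5, -0.8]
opening: 0.196
```

Request:
{"api": "servo_tool", "payload": {"targets": [[[0, 0, -0.006], [0, 0, 0]], [[0, 0, -0.025], [0, 0, 0]], [[0, 0, -0.06], [0, 0, 0]], [[0, 0, -0.1], [0, 0, 0]], [[-0.01, -0.007, -0.14], [0, 0, 0]], [[-0.03, -0.021, -0.17], [0, 0, 0]], [[-0.06, -0.042, -0.183], [0, 0, 0]], [[-0.1, -0.07, -0.183], [0, 0, 0]], [[-0.14, -0.097, -0.183], [0, 0, 0]], [[-0.18, -0.125, -0.183], [0, 0, 0]], [[-0.215, -0.15, -0.183], [0, 0, 0]], [[-0.235, -0.163, -0.183], [0, 0, 0]]]}}

```text
time_s: 30.68
position: [0.4065, -0.1044, 0.2013]
tcp_rot: [[1.0, 0.001, 0.0], [0.001, -1.0, -0.0], [0.0, 0.0, -1.0]]
force: [-0.8, 0.1, 0.1]
opening: 0.195
```

Request:
{"api": "servo_tool", "payload": {"targets": [[[-0.004, -0.003, 0], [0, 0, 0]], [[-0.004, -0.003, 0], [0, 0, 0]], [[-0.004, -0.003, 0], [0, 0, 0]]]}}

```text
time_s: 31.05
position: [0.4062, -0.104, 0.2006]
tcp_rot: [[1.0, -0.0, 0.002], [-0.0, -1.0, -0.001], [0.002, 0.001, -1.0]]
force: [0.1, 0.4, -0.3]
opening: 0.194
```

```bash
python3 - <<'E'
from h import *
im,K,E=cap("wrist","w8.png"); s=telemetry.read_state(); print(s["position"],s["opening"],s["force"])
g=(.474,-.103)
print('nar proj',proj(K,E,[*g,.112]), proj(K,E,[g[0],g[1]+.016,.112]))
cv2.imwrite("pics/w8c.png",cv2.resize(im[20:330,150:450],None,fx=1.9,fy=1.9))
E
```

```text
[ 0.40594117 -0.10388452  0.20039484] 0.1901189454668937 [-0.37250818  0.52063624 -0.57001781]
nar proj [279.78891151 119.3820174 ] [257.81061257 119.3596096 ]
```

View pics/w8c.png

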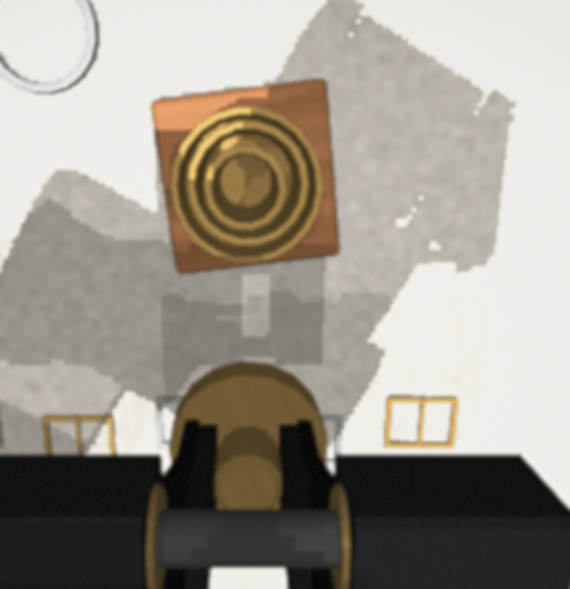

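```bash
python3 - <<'E'
from h import *
im,K,E=cap("wrist"); s=telemetry.read_state(); print(s["position"],s["tcp_rot"][:,2])
g=(.474,-.103)
for z,R in((.062,.035),(.087,.0255),(.112,.016)):
    print(z,proj(K,E,[*g,z]).round(1),[proj(K,E,[g[0]+d,g[1],z])[1].round(1) for d in(R,R-.003,-R+.003,-R)],[proj(K,E,[g[0],g[1]+d,z])[0].round(1) for d in(R,R-.003,-R+.003,-R)])
v=im.max(2)
print('col280 rows70-165',v[70:165,278:283].mean(1).astype(int).tolist())
print('row116 cols235-325',v[114:119,235:325].mean(0).astype(int).tolist())
E
```

```text
[ 0.40566834 -0.10372643  0.20022358] [ 8.71849786e-04 -5.05460806e-04 -9.99999492e-01]
0.062 [280.1 116. ] [np.float64(72.9), np.float64(76.7), np.float64(152.8), np.float64(156.2)] [np.float64(239.9), np.float64(243.3), np.float64(316.9), np.float64(320.4)]
0.087 [280.1 117.3] [np.float64(83.4), np.float64(87.5), np.float64(145.7), np.float64(149.4)] [np.float64(248.2), np.float64(251.9), np.float64(308.3), np.float64(312.0)]
0.112 [280.1 119. ] [np.float64(95.8), np.float64(100.2), np.float64(137.1), np.float64(141.2)] [np.float64(258.1), np.float64(262.2), np.float64(297.9), np.float64(302.1)]
col280 rows70-165 [224, 192, 161, 150, 147, 167, 216, 235, 227, 171, 99, 73, 101, 136, 163, 173, 157, 117, 77, 70, 91, 107, 121, 139, 148, 147, 147, 157, 162, 149, 123, 110, 112, 112, 112, 111, 111, 113, 117, 119, 120, 119, 120, 121, 123, 124, 124, 126, 129, 133, 137, 138, 136, 136, 136, 135, 134, 126, 105, 86, 81, 81, 81, 81, 80, 83, 109, 146, 162, 151, 121, 93, 81, 81, 104, 144, 166, 161, 136, 105, 84, 82, 81, 82, 98, 125, 134, 126, 111, 112, 133, 147, 149, 155, 172]
row116 cols235-325 [151, 133, 134, 134, 130, 140, 157, 153, 123, 85, 68, 68, 86, 116, 146, 169, 169, 140, 94, 66, 62, 77, 112, 148, 162, 157, 129, 92, 71, 71, 84, 114, 140, 150, 152, 151, 151, 151, 151, 151, 152, 152, 149, 138, 122, 117, 122, 127, 134, 136, 136, 135, 136, 136, 136, 137, 131, 112, 84, 69, 75, 104, 140, 159, 155, 136, 117, 110, 99, 78, 67, 68, 76, 106, 143, 163, 156, 124, 83, 66, 79, 118, 155, 167, 156, 143, 144, 149, 147, 140]
```

The narrow rim sits within 1 mm of the expected axis, against 4 mm of play. I'll lower the cap.

Request:
{"api": "servo_tool", "payload": {"targets": [[[0.02, 0, 0], [0, 0, 0]], [[0.045, -0.001, 0], [0, 0, 0]], [[0.063, -0.0015, 0], [0, 0, 0]], [[0.069, -0.0015, 0.01], [0, 0, 0]], [[0.069, -0.0015, 0.025], [0, 0, 0]], [[0.069, -0.0015, 0.04], [0, 0, 0]], [[0.069, -0.0015, 0.055], [0, 0, 0]], [[0.069, -0.0015, 0.066], [0, 0, 0]], [[0.069, -0.0015, 0.073], [0, 0, 0]], [[0.069, -0.0015, 0.077], [0, 0, 0]], [[0.069, -0.0015, 0.079], [0, 0, 0]], [[0.069, -0.0015, 0.079], [0, 0, 0]]]}}

```text
time_s: 32.65
position: [0.4738, -0.1015, 0.1213]
tcp_rot: [[1.0, 0.0, 0.0], [0.0, -1.0, -0.0], [0.0, 0.0, -1.0]]
force: [-0.7, -0.4, -0.9]
opening: 0.195
```

Request:
{"api": "servo_tool", "payload": {"targets": [[[0, 0, 0.0005], [0, 0, 0]], [[0, 0, 0.001], [0, 0, 0]], [[0, 0, 0.0015], [0, 0, 0]], [[0, 0, 0.0015], [0, 0, 0]]]}}

```text
time_s: 33.15
position: [0.4736, -0.1015, 0.1197]
tcp_rot: [[1.0, 0.0, 0.0], [0.0, -1.0, 0.0], [0.0, -0.0, -1.0]]
force: [0.3, -0.0, -0.5]
opening: 0.192
```

Request:
{"api": "servo_tool", "payload": {"targets": [[[0, 0, 0.0004], [0, 0, 0]], [[0, 0, 0.0008], [0, 0, 0]], [[0, 0, 0.0008], [0, 0, 0]], [[0, 0, 0.0008], [0, 0, 0]]]}}

```text
time_s: 33.65
position: [0.4737, -0.1015, 0.119]
tcp_rot: [[1.0, 0.0, 0.0], [0.0, -1.0, -0.0], [0.0, 0.0, -1.0]]
force: [-0.0, 0.8, 2.4]
opening: 0.194
```

Request:
{"api": "servo_tool", "payload": {"targets": [[[0, 0, 0], [0, 0, 0]], [[0, 0, 0], [0, 0, 0]], [[0, 0, 0], [0, 0, 0]], [[0, 0, 0], [0, 0, 0]], [[0, 0, -0.005], [0, 0, 0]], [[0, 0, -0.025], [0, 0, 0]], [[0, 0, -0.06], [0, 0, 0]], [[0.01, -0.02, -0.08], [0, 0, 0]], [[0.03, -0.07, -0.08], [0, 0, 0]], [[0.05, -0.12, -0.08], [0, 0, 0]], [[0.07, -0.17, -0.08], [0, 0, 0]], [[0.07, -0.185, -0.08], [0, 0, 0]]], "gripper": 0.087}}

```text
time_s: 35.15
position: [0.5446, 0.0862, 0.1992]
tcp_rot: [[1.0, 0.004, 0.002], [0.004, -1.0, 0.0], [0.002, -0.0, -1.0]]
force: [0.3, 0.0, 0.6]
opening: 1.001
```

Request:
{"api": "servo_tool", "payload": {"targets": [[[0, 0, 0], [0, 0, 0]], [[0, 0, 0], [0, 0, 0]], [[0, 0, 0], [0, 0, 0]]]}}

```text
time_s: 35.52
position: [0.5434, 0.0821, 0.1989]
tcp_rot: [[1.0, -0.002, -0.0], [-0.002, -1.0, -0.0], [-0.0, 0.0, -1.0]]
force: [0.6, -0.3, -0.1]
opening: 1.003
```

```bash
python3 - <<'E'
from h import *
im,K,E=cap("wrist","w9.png"); s=telemetry.read_state(); print(s["position"],s["opening"],s["force"])
print(proj(K,E,[.615,.08,.08]),proj(K,E,[.615,.08,.05]))
cv2.imwrite("pics/w9c.png",im[:300])
E
```

```text
[0.54341219 0.08221896 0.19891214] 1.0015213705772563 [-1.26812623  0.34665469 -0.28501306]
[283.7266878  112.20526838] [283.43587885 111.0750175 ]
```

View pics/w9c.png

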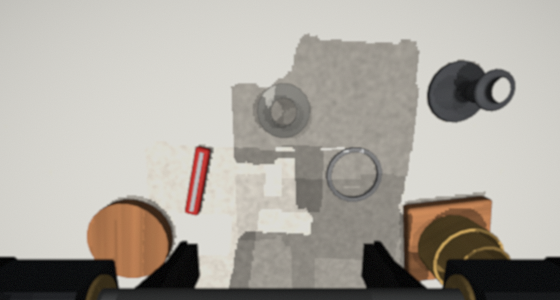

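The vase is at (282,110), giving about (0.616, 0.081). The penknife (200,180) and bangle (353,172) are clear of the jaws.

Request:
{"api": "servo_tool", "payload": {"targets": [[[0.03, 0.001, 0], [0, 0, 0]], [[0.06, 0.0015, 0], [0, 0, 0]], [[0.0725, 0.0015, 0.02], [0, 0, 0]], [[0.0725, 0.0015, 0.06], [0, 0, 0]], [[0.0725, 0.0015, 0.1], [0, 0, 0]], [[0.0725, 0.0015, 0.135], [0, 0, 0]], [[0.0725, 0.0015, 0.16], [0, 0, 0]], [[0.0725, 0.0015, 0.173], [0, 0, 0]], [[0.0725, 0.0015, 0.1765], [0, 0, 0]], [[0.0725, 0.0015, 0.1765], [0, 0, 0]], [[0.0725, 0.0015, 0.1765], [0, 0, 0]]]}}

```text
time_s: 36.95
position: [0.6169, 0.082, 0.0235]
tcp_rot: [[1.0, 0.0, 0.002], [0.0, -1.0, -0.0], [0.002, 0.0, -1.0]]
force: [0.4, -0.0, 0.4]
opening: 0.996
```

Request:
{"api": "servo_tool", "payload": {"targets": [[[0, 0, 0], [0, 0, 0]], [[0, 0, 0], [0, 0, 0]], [[0, 0, 0], [0, 0, 0]], [[0, 0, 0], [0, 0, 0]], [[0, 0, 0], [0, 0, 0]], [[0, 0, 0], [0, 0, 0]], [[0, 0, 0], [0, 0, 0]]], "gripper": 0.03}}

```text
time_s: 37.83
position: [0.6162, 0.0818, 0.0224]
tcp_rot: [[1.0, 0.0, 0.0], [0.0, -1.0, -0.0], [0.0, 0.0, -1.0]]
force: [-0.6, -1.8, 0.9]
opening: 0.541
```

Request:
{"api": "servo_tool", "payload": {"targets": [[[0, 0, -0.008], [0, 0, 0]], [[0, 0, -0.03], [0, 0, 0]], [[0, 0, -0.065], [0, 0, 0]], [[0, 0, -0.1], [0, 0, 0]], [[-0.015, -0.012, -0.125], [0, 0, 0]], [[-0.04, -0.032, -0.135], [0, 0, 0]], [[-0.075, -0.06, -0.135], [0, 0, 0]], [[-0.11, -0.088, -0.135], [0, 0, 0]], [[-0.145, -0.115, -0.135], [0, 0, 0]], [[-0.18, -0.143, -0.135], [0, 0, 0]], [[-0.203, -0.161, -0.135], [0, 0, 0]], [[-0.211, -0.168, -0.135], [0, 0, 0]]]}}

```text
time_s: 39.33
position: [0.4031, 0.2508, 0.1576]
tcp_rot: [[1.0, 0.002, -0.001], [0.002, -1.0, -0.0], [-0.001, 0.0, -1.0]]
force: [0.0, 0.1, -1.9]
opening: 0.542
```

Request:
{"api": "servo_tool", "payload": {"targets": [[[0, 0, 0], [0, 0, 0]], [[0, 0, 0], [0, 0, 0]], [[0, 0, 0], [0, 0, 0]]]}}

```text
time_s: 39.7
position: [0.4062, 0.2495, 0.1573]
tcp_rot: [[1.0, -0.001, 0.001], [-0.001, -1.0, 0.0], [0.001, -0.0, -1.0]]
force: [0.7, 0.6, -1.6]
opening: 0.544
```

```bash
python3 - <<'E'
from h import *
im,K,E=cap("wrist","w10.png"); s=telemetry.read_state(); print(s["position"],s["opening"],s["force"])
print(circ(im,K,E,(.475,.25),.02,.045,WOOD,1.3),proj(K,E,[.475,.25,.02]))
E
```

```text
[0.40596992 0.24951878 0.15728026] 0.5424409103262257 [ 0.21000614 -0.24833238 -2.22730421]
(array([0.47516608, 0.25214225]), array([-1.6, -1.1, -0.9]), (228, 60, 102, 105)) [280.64483283 115.02322861]
```

View pics/w10.png

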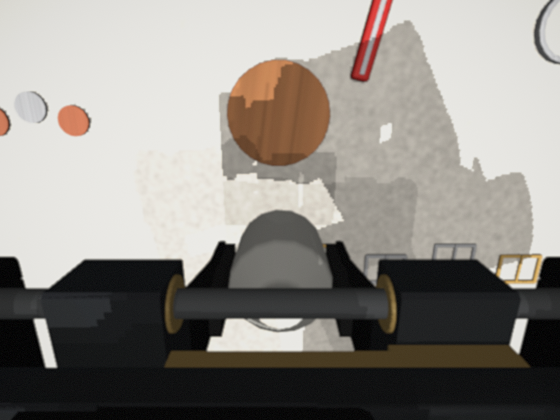

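The round riser is at (279,112), giving (0.475, 0.252), with the vase held upright. I'll place it.

Request:
{"api": "servo_tool", "payload": {"targets": [[[0.02, -0.001, 0], [0, 0, 0]], [[0.045, -0.002, 0.005], [0, 0, 0]], [[0.064, -0.0025, 0.02], [0, 0, 0]], [[0.069, -0.0025, 0.04], [0, 0, 0]], [[0.069, -0.0025, 0.06], [0, 0, 0]], [[0.069, -0.0025, 0.08], [0, 0, 0]], [[0.069, -0.0025, 0.095], [0, 0, 0]], [[0.069, -0.0025, 0.106], [0, 0, 0]], [[0.069, -0.0025, 0.1115], [0, 0, 0]], [[0.069, -0.0025, 0.1135], [0, 0, 0]], [[0.069, -0.0025, 0.114], [0, 0, 0]], [[0.069, -0.0025, 0.114], [0, 0, 0]]]}}

```text
time_s: 41.25
position: [0.4743, 0.2527, 0.0438]
tcp_rot: [[1.0, 0.0, 0.001], [0.0, -1.0, 0.0], [0.001, -0.0, -1.0]]
force: [0.1, 0.4, -1.5]
opening: 0.54
```

Request:
{"api": "servo_tool", "payload": {"targets": [[[0, 0, 0.0005], [0, 0, 0]], [[0, 0, 0.001], [0, 0, 0]], [[0, 0, 0.001], [0, 0, 0]], [[0, 0, 0.001], [0, 0, 0]]]}}

```text
time_s: 41.75
position: [0.4741, 0.2526, 0.0424]
tcp_rot: [[1.0, 0.0, 0.0], [0.0, -1.0, 0.0], [0.0, -0.0, -1.0]]
force: [-1.0, -0.6, -2.2]
opening: 0.538
```

Request:
{"api": "servo_tool", "payload": {"targets": [[[0, 0, 0.0004], [0, 0, 0]], [[0, 0, 0.0006], [0, 0, 0]], [[0, 0, 0.0006], [0, 0, 0]], [[0, 0, 0.0006], [0, 0, 0]]]}}

```text
time_s: 42.25
position: [0.4741, 0.2525, 0.0423]
tcp_rot: [[1.0, 0.0, 0.0], [0.0, -1.0, 0.0], [0.0, -0.0, -1.0]]
force: [-1.1, -1.1, 5.2]
opening: 0.545
```

Contact is made. I'll release, rise and back off for the final check.

Request:
{"api": "servo_tool", "payload": {"targets": [[[0, 0, 0], [0, 0, 0]], [[0, 0, 0], [0, 0, 0]], [[0, 0, 0], [0, 0, 0]], [[0, 0, 0], [0, 0, 0]], [[0, 0, -0.005], [0, 0, 0]], [[0, 0, -0.025], [0, 0, 0]], [[0, 0, -0.06], [0, 0, 0]], [[0, 0, -0.1], [0, 0, 0]], [[0, 0, -0.14], [0, 0, 0]], [[0, 0, -0.16], [0, 0, 0]], [[0, 0.04, -0.165], [0, 0, 0]], [[0, 0.08, -0.165], [0, 0, 0]]], "gripper": 0.087}}

```text
time_s: 43.75
position: [0.4743, 0.1721, 0.2079]
tcp_rot: [[1.0, 0.002, 0.002], [0.002, -1.0, 0.0], [0.002, -0.0, -1.0]]
force: [1.1, -1.9, -0.1]
opening: 1.001
```

Request:
{"api": "servo_tool", "payload": {"targets": [[[0, 0.03, 0], [0, 0, 0]], [[0, 0.07, 0], [0, 0, 0]], [[0, 0.08, 0], [0, 0, 0]], [[0, 0.08, 0], [0, 0, 0]], [[0, 0.08, 0], [0, 0, 0]]]}}

```text
time_s: 44.38
position: [0.474, 0.0934, 0.2068]
tcp_rot: [[1.0, 0.001, 0.0], [0.001, -1.0, 0.0], [0.0, -0.0, -1.0]]
force: [-1.1, 0.5, 0.3]
opening: 0.995
```

```bash
python3 - <<'E'
from h import *
s=telemetry.read_state(); print(s["position"],s["opening"],s["force"])
a,K,E=cap("scene","s2.png"); print(proj(K,E,[.4743,-.103,.138]),proj(K,E,[.475,.252,.1]))
b,K,E=cap("side","d2.png"); print(proj(K,E,[.4743,-.103,.138]),proj(K,E,[.475,.252,.1]))
A=a[130:300,140:460]; B=b[120:390,170:400]
cv2.imwrite("pics/fin.png",np.vstack([cv2.resize(A,(560,298)),cv2.resize(B,None,fx=1.1,fy=1.1)[:, :].copy() if 0 else cv2.copyMakeBorder(B,0,0,0,560-B.shape[1],cv2.BORDER_CONSTANT)]))
E
```

```text
[0.47401254 0.09341957 0.2068244 ] 0.9951121094382841 [-1.09332391  0.47312922  0.29973819]
[243.78110516 162.62906108] [404.49610943 146.82238074]
[325.88887607 164.54187163] [300.65531949 313.72436891]
```

View pics/fin.png

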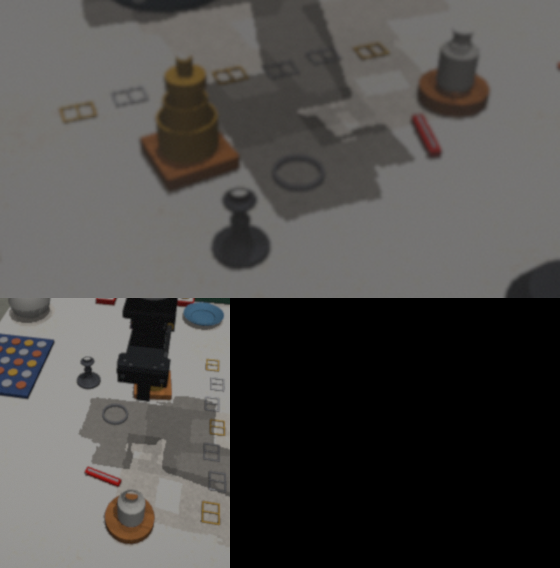

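The final pictures show the stack upright on the square riser: the knob top appears at (245,161) against a predicted (244,163). The vase is upright on the round riser, and the bystanders are where they were. I'll hand in.

```bash
python3 -c "
from rig import order,telemetry
print(order.hand_in(),telemetry.read_state()['time_s'])"
```

```text
the job is handed in; nothing more can be done
the job is handed in; nothing more can be done
```

I dressed both risers and handed the job in at about 45 s on the robot's clock, against the 144 s limit. In order, I stood the wide beaker on the square riser and nested the middle and narrow beakers in it. I then put the cap on, and last stood the vase on the round riser. Each piece was lowered until the force reading showed contact, then let go.

**Seating:** every piece was released with the tool within about 0.1 mm of its calculated seated height. Forces at those moments read 2 to 6 N, far under the limits.

**Final pictures:** the scene view shows the stack upright, with the knob top within 2 px of its predicted place, and the vase upright in the middle of the round riser. The candlestick, bangle, penknife and purple look-alike were left alone; the three bystanders look unmoved (the look-alike was out of that crop). In the side view the arm hid most of the stack, so the stack's final check rests on the scene view alone.

**Disagreements:** my first rough positions from the fixed cameras differed by up to 2 cm. The side view also put the square riser 7 mm off, because its edge was counted in. I used the close-up wrist camera positions instead.

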